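# Clamp the lid on the swing-top solvent flask

### The job

Close the steel solvent flask: set its black lid upright on the orange seal with the yellow lip on the side of the red lever tab, swing the wire bail up and over from the back into the lid's groove, then push the red lever down over center until it lies shut and the seal is squeezed. Do it without banging or forcing the parts, and leave the freewheel, pedal and spanner where they are.

Things in the scene. Friction and masses are not known exactly. Their poses are not given: they have to be found in the camera images.
- flask: Steel solvent flask on a blue round foot (128 mm across) bolted down; fixed. Origin: centre of the foot's underside, on the bench; z up; -x points to its front, where the red lever is (starts within 0.5 rad of facing the robot); y runs along the clasp's pivots. Body 100 mm across up to z 80, shoulder to z 99, neck 56 mm across up to z 128. A two-part clasp of 5 mm wire (lever and bail) hangs on the neck.
- flask_mouth (a point): Centre of the neck's steel rim, 128 mm above the flask's origin. Mouth 48 mm across, 26 mm deep. On the rim lies the orange rubber seal, 62 mm across, 50 mm inside, its top 5 mm above this point; it yields 1 mm per 24 N, 6 mm at most. With the lid just resting on it, the lid's origin is 123 mm above the flask's origin.
- clasp_pivot (a point): Middle of the line, along the flask's y, about which the lever turns: on the flask's axis, 122 mm above its origin. Lever arms 46 mm to each side, bail arms 41 mm.
- lid: Loose black lid, 66 mm across, 56 mm tall, 0.14 kg, upright on the bench. Origin: centre of its underside. Upward: plug 43 mm across (z 0-10, 2.5 mm play all round in the mouth), disc 66 mm (z 10-18), dome 58 to 42 mm (z 18-29), grey boss 22 mm in x, 36 mm in y, top z 44.5. Hold it by the boss, across the 36 mm, fingertips above z 30. Its -x side (yellow lip) must face the flask's -x.
- lid_groove (a point): On the lid's axis, 47 mm above its origin: where the centre of the bail's bar lies when home. The groove runs along y on the boss, floor z 44.5, between the yellow lip and a low ridge (x 4 to 9 mm, up to z 46).
- lid_lip (a point): Middle of the top edge of the yellow lip on the boss. In the lid's frame x -7.5, z 56 mm; the lip spans x -11 to -4, 36 mm along y.
- lever (a joint): Lever angle, rad: 0 = wide open, up at 45 degrees in front of the lid (start); 1.571 = shut, at its stop, 45 degrees down the flask's front. U of wire, 80 mm from pivot line to its bar. Friction (0.1 Nm) holds it. With lid and bail on it gets heavier from 0.6 rad, up to 0.4 Nm (some 4 N at the tab), passes dead center at 1.26 and then holds itself shut; let go earlier it springs back to about 0.55.
- thumb_tab (a point): In the mid-plane of the red tab (46 mm along y, 42 mm long, 5 mm thick) on the lever, 24 mm beyond the lever's bar, 17 mm from the tab's tip. From clasp_pivot, flask frame: open, at x -60, z +80 mm, the tab upright, its tip leaning 9 degrees to the front; shut, at x -80, z -60 mm, tab pointing outward. Push its inner face (towards the lid when open, up when shut) outward, then down round the arc.
- bail (a joint): Bail angle relative to the lever, rad; grows as the bail swings from the back up and forward. Start -0.07 to 0.1: leaning back 66 to 76 degrees from upright, clear behind the lid's place. Lever open: about 1.0 is over the groove, against the lip. All shut: about -0.26, as the lever has turned and the bail has not. Friction (0.02 Nm) keeps it where it is left.
- bail_bar (a point): Middle of the bail's cross bar (5 mm wire, 72 mm straight along y). It swings at 62 mm about a line on the lever's cranks: lever open, 17.1 mm in front of and 5.6 mm below clasp_pivot. It passes 1.5 mm or more clear over the seated lid until it meets the yellow lip, there about 54 mm above clasp_pivot, 6 mm above home; the lever, going down, draws it into the groove.
- freewheel: Bystander: bicycle freewheel lying flat, 86 mm across, 31 mm high. Origin: centre of its underside.
- pedal: Bystander: aluminium pedal lying flat, about 76 by 126 by 25 mm. Origin: centre of its underside.
- spanner: Bystander: steel spanner 170 mm long lying flat. Origin: under its middle.
Things that resemble listed ones, but are neither listed nor needed, are in the scene too. There is more than one size of the flask; the one meant has the size given above. There is more than one size of the lid; the job needs the larger.

How it is judged (in metres and radians):
On the way, in this order (a step that is already met when the one before it is completed fails the run):
1. the lid sits upright on the seal, plug in the mouth, yellow lip towards the lever, let go, with the lever still open (horizontal distance between lid and flask_mouth below 0.0045 m and angle between lid's own z axis and vertical below 0.07 rad and angle between the x axis of lid and the x axis of flask, either way round below 0.2 rad and x of lid_lip in the frame of flask below -0.003 m and z of lid in the frame of flask between 0.119 and 0.126 m and contact force between the fingers and lid below 0.5 N and value of joint lever below 0.5 rad), for 0.2 s.
2. the bail's bar has been swung over the lid, between ridge and lip (horizontal distance between lid and flask_mouth below 0.0045 m and angle between lid's own z axis and vertical below 0.07 rad and angle between the x axis of lid and the x axis of flask, either way round below 0.2 rad and x of lid_lip in the frame of flask below -0.003 m and x of bail_bar in the frame of lid between -0.005 and 0.005 m and z of bail_bar in the frame of lid between 0.044 and 0.058 m), for 0.2 s.
At the end, for the whole second after the job is handed in: Lid upright (4 degrees), centred within 4.5 mm, lip towards the lever, groove within 11 degrees of the pivot line, seal squeezed at least 1.5 mm; bail bar in the groove between ridge and lip; lever within 0.07 rad of shut; all at rest; bystanders within 30 mm of their places (horizontal distance between lid and flask_mouth below 0.0045 m and angle between lid's own z axis and vertical below 0.07 rad and angle between the x axis of lid and the x axis of flask, either way round below 0.2 rad and x of lid_lip in the frame of flask below -0.003 m and z of lid in the frame of flask between 0.116 and 0.1215 m and x of bail_bar in the frame of lid between -0.005 and 0.006 m and z of bail_bar in the frame of lid between 0.044 and 0.05 m and value of joint lever above 1.5 rad and linear speed of lid below 0.02 m/s and distance of each of freewheel, pedal, spanner from where it was at the start of the episode below 0.03 m); the robot touches nothing.
It fails at once if the robot pushes on the flask or its clasp with more than 60 N (contact force between any of the fingers, the arm and flask above 60 N).
It fails at once if the lid is banged or pressed onto the flask with more than 40 N while the lever is open (value of joint lever below 0.3 rad and contact force between lid and flask above 40 N).
It fails at once if the freewheel is pushed more than 30 mm away (distance of freewheel from where it was at the start of the episode above 0.03 m).
It fails at once if the pedal is pushed more than 30 mm away (distance of pedal from where it was at the start of the episode above 0.03 m).
It fails at once if the spanner is pushed more than 30 mm away (distance of spanner from where it was at the start of the episode above 0.03 m).
It also fails if it takes over 67 s, if anything falls off the work surface, if the arm or the gripper's body presses on something with over 40 N, if the wrist force passes 120 N, or if a joint passes its speed limit or range.

### The arm

A 6-joint arm with a two-finger parallel gripper is mounted at the origin on the work surface. World frame = base frame: x ahead of the robot, y to its left, z up, the work surface at z = 0. Lengths are in mm, angles in rad, forces in N, time in s.
With the tool pointing down it reaches from about 350 to 875 mm from the base axis. Payload 4.2 kg.
Tool frame: the origin (TCP) lies midway between the tips of the shut fingers; the grasp point (between the pads) lies 19 mm behind it; x points along the fingers, y is the direction in which the jaws open and shut, and the axes are right-handed (so a half turn about x gives the same grasp; the last joint's range is limited). The gripper opens to 85 mm and grips with 20 to 120 N. Pads are 22 mm wide; open, the fingers measure 114 mm over their backs; the gripper's body (76 mm by 85 mm) begins 54 mm behind the grasp point. The pads swing forward as they close: fully open they stand 13 mm farther back than shut.
Start: joints at [1.599, 0.385, 0.008, 0, -1.194, -0.259], TCP at [142.941, 608.414, 231.312] pointing down, gripper open.
Joint ranges: [-3.14, 3.14], [-1.21, 2.06], [-1.07, 1.41], [-3.16, 2.05], [-2.99, -0.16], [-3.1, 3.1]. Speed limits (rad/s): [2.79, 2.79, 3.14, 3.14, 3.14, 3.14].

### API

Orientations are given as a unit quaternion [x, y, z, w].
In Python, from bench import readout, imaging, arm gives the robot as it stands.
- The arm moves only by the tool arm_command, never from a script. Its argument "increments" is a list of rows, each a list of 3 entries, a list of its own where there are three numbers: the turn, a rotation vector about the world's x, y, z in degrees, then the shift along the world's x, y, z in mm, then the closure, from 0 (fully open) to 1 (shut). In form: [[[ax, ay, az], [tx, ty, tz], fingers], ...]. A call has exactly 5 rows; each row is the pose to reach, as a shift and turn from the pose measured when the call began; what a row does not reach only later rows make up. A row lasts 1/10 s, in which the tool goes at most 50 mm and 8.59 degrees, less where a joint would pass 70% of its speed; a pose out of reach is approached as far as the arm can. A call with a gripper value outside its range is refused whole. The fingers move at their own pace and stop on an object; the grip force is fixed at half the most. Time passes only in rows, so rows that repeat a pose let the fingers close, or fill a call up. It gives the time, the measured TCP pose, the force and the opening at its end, in the units of the state.
- readout.read_state(): the state, without advancing time (a new reading comes with each control period).
- imaging.get_image(name): name is "scene" or "top"; returns (picture, depth): 480x640x3 uint8, blue, green, red; 480x640 float32, mm along the optical axis (not along the pixel's ray), 0 where there is no reading.
- imaging.camera_info(name): a dict with "vfov" (degrees; the focal length in pixels is half the picture's height over the tangent of half this angle, whatever the lens; pixels are square), "cx", "cy" (the principal point, pixels), "eye" and "rotation" of the camera in the world. Camera axes: x right, y down, z forward; pixel columns grow to the right and rows downward; lengths in mm; the calibration is good to about 2 mm. A picture is of the moment at which its call begins. camera_info takes no time and is no camera call.
- arm.job_done(): hands the job in, once; it reports no verdict.
The state is a dict: "clock": time; "joints": joint angles; "joint_vel": joint speeds; "joint_efforts": joint torques, N m; "position": TCP position; "ee_rot": TCP orientation; "contact_force": force on the tool from outside, world axes, zero at the start; "wrist_torque": the same for the moment, N m; "gripper_width": finger opening in mm.
Only numpy, scipy, OpenCV 4.12 (cv2) and the standard library are available. Lean on these libraries where they do the work, as an engineer would, in place of code of your own. Each camera call takes 0.05 s, during which the arm holds its last target. There are 200 camera calls.

## Working session

There is one attempt and no reset: what is moved stays moved. The work goes in short steps, Python scripts to look and compute and a tool call to move; the robot and the scene stay as the last step left them, time stands still between calls to the robot, and variables do not carry over. Pictures are saved under pics/ and viewed, about 8 in all and at most 12, crops included, and the job is handed in when it is done.

Besides the shell and the picture viewer there is one more tool, called after "Emit:" by a JSON object that holds its "method" and its "body". arm_command: Moves the arm, as the interface text tells. Its arguments: {"type":"object","properties":{"increments":{"type":"array","items":{"type":"array"}}},"required":["increments"]}

```bash
ls; mkdir -p pics; cat > h.py <<'E'
import numpy as np, cv2
from bench import readout, imaging, arm
from scipy.spatial.transform import Rotation as R
def cam(n):
    c=imaging.camera_info(n); f=240/np.tan(np.radians(c["vfov"])/2)
    return f,c["cx"],c["cy"],np.array(c["eye"]),np.array(c["rotation"])
def grab(n,tag):
    im,d=imaging.get_image(n); cv2.imwrite(f"pics/{tag}.png",im); np.save(f"pics/{tag}.npy",d); return im,d
def px2w(n,u,v,d):
    f,cx,cy,e,r=cam(n); p=np.stack([(u-cx)/f*d,(v-cy)/f*d,d*np.ones_like(u*1.)],-1); return p@r.T+e
def cloud(n,d):
    v,u=np.mgrid[0:480,0:640]; return px2w(n,u,v,d)
def proj(n,P):
    f,cx,cy,e,r=cam(n); q=(np.array(P)-e)@r; return np.c_[q[...,0]/q[...,2]*f+cx,q[...,1]/q[...,2]*f+cy]
E
python3 - <<'E'
from h import *
for n in("scene","top"):
    print(imaging.camera_info(n)); grab(n,n+"0")
print(readout.read_state())
a=cv2.imread("pics/scene0.png");b=cv2.imread("pics/top0.png")
E
```

```text
pics
{'vfov': 43.811996688501225, 'cx': 325.42493587289505, 'cy': 246.87421783535768, 'eye': array([1343.72221496, -856.12729745,  958.25622565]), 'rotation': array([ 0.84223552,  0.30510721, -0.1404033 , -0.42170587])}
{'vfov': 51.41731161307525, 'cx': 323.8485452863707, 'cy': 242.77055850396258, 'eye': array([ 552.19732543,  -16.7121634 , 1063.41063492]), 'rotation': array([ 0.71280303, -0.69892562,  0.03991605, -0.04267944])}
{'clock': 0.1, 'joints': array([ 1.59860063e+00,  3.85478336e-01,  6.75714718e-03, -4.15444571e-04,
       -1.19400159e+00, -2.58614011e-01]), 'joint_vel': array([-0.00083803, -0.00092046,  0.00201711,  0.00169252,  0.00028847,
       -0.0002294 ]), 'joint_efforts': array([ 1.47164763e-03, -3.93317342e+01,  1.88929778e+01,  4.19796467e+00,
       -2.58852793e-03,  7.72088420e-07]), 'position': array([142.83951838, 607.92223376, 230.33258289]), 'ee_rot': array([-0.70235878,  0.08216993,  0.70243462,  0.0807827 ]), 'contact_force': array([ 0.23176174, -0.31117839,  0.03857704]), 'wrist_torque': array([ 0.00519228,  0.00157132, -0.00782733]), 'gripper_width': 85.4239034226838}
```

```bash
sed -i 's/np.array(c\["rotation"\])$/R.from_quat(c["rotation"]).as_matrix()/' h.py; python3 -c "
from h import *
print(cam('top')[4],R.from_quat(readout.read_state()['ee_rot']).as_matrix())"
```

```text
[[ 0.01981938 -0.9929854   0.11656407]
 [-0.99979978 -0.0193629   0.00504737]
 [-0.00275495 -0.11664077 -0.99317035]] [[-3.32595430e-04 -2.28914674e-01 -9.73446435e-01]
 [-1.93641504e-03 -9.73444516e-01  2.28914884e-01]
 [-9.99998070e-01  1.96113236e-03 -1.19510620e-04]]
```

View pics/scene0.png

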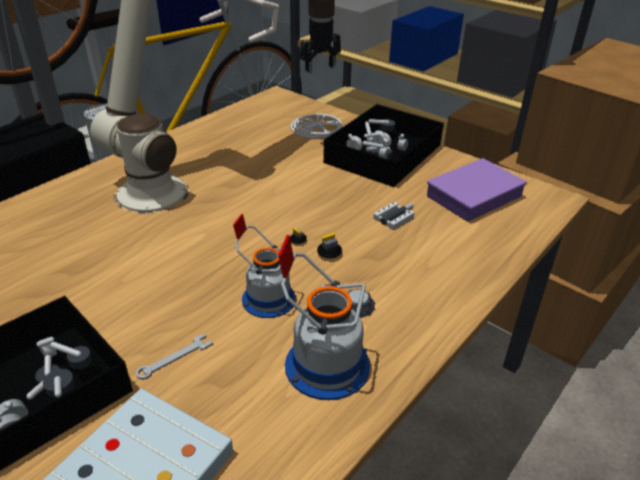

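View pics/top0.png

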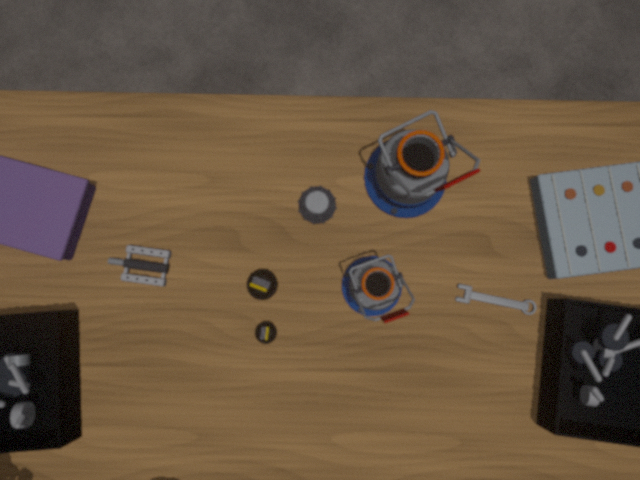

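```bash
python3 - <<'E'
from h import *
im=cv2.imread("pics/top0.png");d=np.load("pics/top0.npy");W=cloud("top",d)
hsv=cv2.cvtColor(im,cv2.COLOR_BGR2HSV)
H,S,V=cv2.split(hsv)
o=((H<14)|(H>174))&(S>200)&(V>150)
for nm,(u0,u1,v0,v1) in dict(big=(355,485,105,225),small=(335,415,245,325)).items():
    w=W[v0:v1,u0:u1].reshape(-1,3); h=hsv[v0:v1,u0:u1].reshape(-1,3).astype(int)
    blue=(h[:,0]>100)&(h[:,0]<125)&(h[:,1]>180)
    org=(h[:,0]>6)&(h[:,0]<18)&(h[:,1]>180)&(h[:,2]>120)&(w[:,2]>60)
    red=((h[:,0]<5)|(h[:,0]>174))&(h[:,1]>180)&(w[:,2]>60)
    for t,m in(("blue",blue),("org",org),("red",red)):
        p=w[m]; print(nm,t,m.sum(),np.percentile(p,[1,50,99],axis=0).round(1).tolist())
        if t!="red":
            A=np.c_[2*p[:,:2],np.ones(len(p))]
            # min enclosing circle
            c,r=cv2.minEnclosingCircle(p[:,:2].astype(np.float32)); print("  mec",c,r)
for c in((262,284),(265,331),(317,204)):
    w=W[c[1]-25:c[1]+25,c[0]-25:c[0]+25].reshape(-1,3); h=hsv[c[1]-25:c[1]+25,c[0]-25:c[0]+25].reshape(-1,3)
    m=w[:,2]>8; print(c,m.sum(),np.percentile(w[m],[1,50,99],axis=0).round(1).tolist(),cv2.minEnclosingCircle(w[m][:,:2].astype(np.float32)))
b=cv2.resize(im[215:350,230:440],None,fx=3.8,fy=3.8,interpolation=cv2.INTER_CUBIC);cv2.imwrite("pics/c1.png",b)
E
```

```text
big blue 2 [[739.2, -252.2, 8.9], [762.6, -221.4, 10.7], [786.0, -190.5, 12.4]]
  mec (762.5972290039062, -221.37753295898438) 39.50986099243164
big org 448 [[768.0, -225.0, 182.0], [821.8, -185.8, 185.6], [864.2, -143.2, 250.6]]
  mec (706.56982421875, -111.10347747802734) 180.94374084472656
big red 104 [[731.5, -249.2, 302.6], [746.2, -222.1, 306.1], [759.5, -196.1, 309.9]]Traceback (most recent call last):
  File "<stdin>", line 12, in <module>
    return _quantile_unchecked(
        a, q, axis, out, overwrite_input, method, keepdims, weights)
    return _ureduce(a,
                    func=_quantile_ureduce_func,
    ...<5 lines>...
                    overwrite_input=overwrite_input,
                    method=method)
    r = func(a, **kwargs)
    result = _quantile(arr,
                       quantiles=q,
    ...<2 lines>...
                       out=out,
                       weights=wgt)
    slices_having_nans = np.isnan(arr[-1, ...])
                                  ~~~^^^^^^^^^
IndexError: index -1 is out of bounds for axis 0 with size 0
```

```bash
python3 - <<'E'
from h import *
im=cv2.imread("pics/top0.png");d=np.load("pics/top0.npy");W=cloud("top",d)
hsv=cv2.cvtColor(im,cv2.COLOR_BGR2HSV).astype(int)
print("flask px hsv",[hsv[v,u].tolist() for u,v in((348,290),(377,269),(395,316),(390,275))])
u0,u1,v0,v1=335,415,245,325
w=W[v0:v1,u0:u1]; h=hsv[v0:v1,u0:u1]; z=w[...,2]
def rep(t,m):
    p=w[m]; print(t,len(p),np.percentile(p,[1,50,99],axis=0).round(1).tolist() if len(p) else "", cv2.minEnclosingCircle(p[:,:2].astype(np.float32)) if len(p) else "")
hh=h[...,0];s=h[...,1]
rep("org",(hh>4)&(hh<18)&(s>170)&(z>120)&(z<142))
rep("blue",(hh>95)&(hh<130)&(s>120)&(z<30))
red=((hh<4)|(hh>174))&(s>150)&(z>150); rep("red",red)
p=w[red][:,:2]; c=p-p.mean(0); print("red dir",np.linalg.svd(c)[2][0])
for c in((262,284),(265,331),(317,204)):
    q=W[c[1]-25:c[1]+25,c[0]-25:c[0]+25].reshape(-1,3)
    m=q[:,2]>8; q=q[m]; print(c,m.sum(),np.percentile(q,[1,50,99],axis=0).round(1).tolist(),cv2.minEnclosingCircle(q[:,:2].astype(np.float32)))
b=cv2.resize(im[215:350,230:440],None,fx=3.8,fy=3.8,interpolation=cv2.INTER_CUBIC);cv2.imwrite("pics/c1.png",b)
E
```

```text
flask px hsv [[118, 88, 52], [12, 170, 141], [2, 190, 90], [13, 203, 142]]
org 222 [[560.1, -142.1, 125.7], [586.6, -109.3, 132.6], [615.9, -84.4, 136.2]] ((589.1009521484375, -113.41165161132812), 30.750329971313477)
blue 209 [[527.6, -157.4, 0.8], [543.6, -81.6, 5.8], [601.8, -53.6, 11.6]] ((587.125244140625, -113.43775177001953), 60.798912048339844)
red 45 [[522.2, -152.0, 194.0], [530.0, -134.2, 216.1], [537.6, -115.9, 219.3]] ((529.1947021484375, -134.36802673339844), 19.39505958557129)
red dir [ 0.34216432 -0.93964013]
(262, 284) 776 [[554.2, 85.3, 14.0], [584.8, 115.2, 25.7], [616.7, 148.4, 58.5]] ((571.7147216796875, 66.81466674804688), 85.77690124511719)
(265, 331) 406 [[464.1, -16.7, 8.6], [487.6, 105.0, 18.0], [552.2, 128.6, 1063.4]] ((534.0009155273438, 66.33756256103516), 85.01986694335938)
(317, 204) 947 [[724.5, -28.3, 8.6], [757.1, 6.4, 27.1], [795.1, 41.6, 34.0]] ((675.4781494140625, 1.0543766021728516), 124.55458068847656)
```

View pics/c1.png

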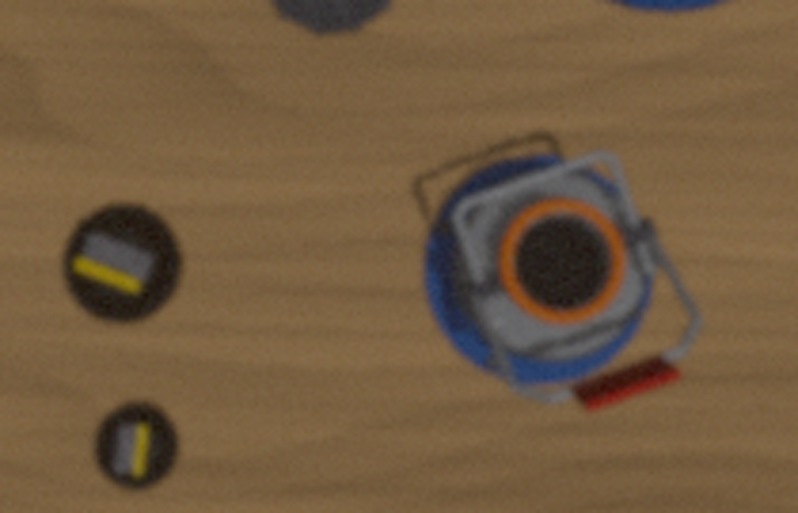

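The top view shows the blue-foot flask at (375,283), with its seal at z≈133 and its foot about 122–128 mm across. That is the flask meant: the bigger one's seal is at z≈185. The 66 mm lid is at (262,284), with the small lid at (265,331). The grey cylinder at (317,204) isn't needed. The crop shows the lid's yellow lip on its lower (robot) side. Next I'll refine these poses.

```bash
cat > meas.py <<'E'
from h import *
from scipy.optimize import least_squares
def onplane(n,uv,z):
    f,cx,cy,e,r=cam(n); q=np.c_[(uv[:,0]-cx)/f,(uv[:,1]-cy)/f,np.ones(len(uv))]@r.T
    return e+q*((z-e[2])/q[:,2])[:,None]
def circ(p,r=None):
    g=lambda s:np.hypot(p[:,0]-s[0],p[:,1]-s[1])-(r or s[2])
    s=least_squares(g,[*p.mean(0)[:2],30],loss="soft_l1").x; return s.round(1),np.abs(g(s)).mean().round(2)
def outline(m):
    c=max(cv2.findContours(m.astype(np.uint8),cv2.RETR_EXTERNAL,cv2.CHAIN_APPROX_NONE)[0],key=cv2.contourArea)[:,0]; return c.astype(float)
E
python3 - <<'E'
from meas import *
for n in("top","scene"):
    im=cv2.imread(f"pics/{n}0.png");d=np.load(f"pics/{n}0.npy");W=cloud(n,d)
    h=cv2.cvtColor(im,cv2.COLOR_BGR2HSV).astype(int);H,S,V=h[...,0],h[...,1],h[...,2];X,Y,Z=np.moveaxis(W,-1,0)
    nf=np.hypot(X-588,Y+113); nl=np.hypot(X-585,Y-117)
    org=(H>4)&(H<18)&(S>150)&(V>80)&(nf<45)&(Z>120)&(Z<145)
    print(n,"seal n",org.sum(),"medz",np.median(Z[org]).round(1),"outer",circ(onplane(n,outline(org),133)))
    red=((H<4)|(H>174))&(S>150)&(nf<110)&(Z>150); p=W[red]; print(" tab",p.mean(0).round(1), np.linalg.svd(p-p.mean(0),full_matrices=False)[2][0].round(3))
    lid=(nl<45)&(Z>9); o=outline(lid); print(" lid depth-outline",circ(onplane(n,o,14),33),circ(onplane(n,o,14)))
    dk=(nl<50)&(V<75); o=outline(dk);print(" lid dark-outline",circ(onplane(n,o,14)))
    y=(H>20)&(H<34)&(S>140)&(V>70)&(nl<40)&(Z>48); p=W[y]; print(" lip",len(p),p.mean(0).round(1),np.linalg.svd(p-p.mean(0),full_matrices=False)[2][0].round(3),"z",np.percentile(p[:,2],[50,95]).round(1))
    y2=onplane(n,np.argwhere(y)[:,::-1].astype(float),56); print("  lip on z56",y2.mean(0).round(1))
    b=(nl<40)&(Z>39)&(Z<49)&~y; print(" boss",b.sum(),W[b].mean(0).round(1))
    wire=(nf<75)&(Z>115)&(Z<160)&(X>615); print(" bail",wire.sum(),np.percentile(W[wire],[5,50,95],axis=0).round(1).tolist() if wire.any() else "")
E
```

```text
top seal n 269 medz 132.6 outer (array([ 587.8, -113.1,   29.2]), np.float64(0.54))
 tab [ 530.2 -131.6  232.1] [-0.025 -0.137 -0.99 ]
 lid depth-outline (array([586. , 118.2,  30. ]), np.float64(1.08)) (array([586. , 118.2,  31.9]), np.float64(0.47))
 lid dark-outline (array([586.1, 117.2,  31. ]), np.float64(0.52))
 lip 62 [579.2 120.8  56. ] [-0.341 -0.94  -0.001] z [56.4 58.2]
  lip on z56 [579.2 120.8  56. ]
 boss 131 [588.8 116.2  44.8]
 bail 163 [[615.9, -144.4, 128.5], [626.5, -112.1, 133.9], [640.1, -72.7, 137.0]]
scene seal n 194 medz 132.7 outer (array([ 590.7, -116.5,   29.4]), np.float64(3.47))
 tab [ 536.3 -139.8  201.2] [-0.225  0.791 -0.569]
 lid depth-outline (array([583.5, 121.4,  30. ]), np.float64(9.62)) (array([579.5, 126.1,  41.4]), np.float64(7.56))
 lid dark-outline (array([589.6, 114.7,  32.1]), np.float64(2.24))
 lip 57 [582.  116.8  54.5] [-0.337 -0.941 -0.022] z [54.8 58.2]
  lip on z56 [583.3 115.2  56. ]
 boss 85 [590.5 112.9  44.5]
 bail 94 [[616.3, -147.4, 119.8], [619.2, -123.3, 130.7], [643.0, -107.8, 136.8]]
```

Emit:
{"method": "arm_command", "body": {"increments": [[[0,0,-3],[32,-36,0],0.1],[[0,0,-6.7],[64,-72,0],0.1],[[0,0,-6.7],[96,-108,0],0.1],[[0,0,-6.7],[128,-144,0],0.1],[[0,0,-6.7],[160,-180,0],0.1]]}}

```text
clock: 0.6
position: [303.6, 426.1, 230.0]
ee_rot: [-0.696, 0.123, 0.697, 0.121]
contact_force: [0.3, 0.3, -0.3]
gripper_width: 76.7
```

Emit:
{"method": "arm_command", "body": {"increments": [[[0,0,0],[32,-36,0],0.1],[[0,0,0],[64,-72,0],0.1],[[0,0,0],[96,-108,0],0.1],[[0,0,0],[128,-144,0],0.1],[[0,0,0],[160,-180,0],0.1]]}}

```text
clock: 1.1
position: [464.4, 244.3, 229.9]
ee_rot: [-0.696, 0.123, 0.697, 0.121]
contact_force: [0.7, 0.9, 0.4]
gripper_width: 77.2
```

Emit:
{"method": "arm_command", "body": {"increments": [[[0,0,0],[30,-32,-15],0.1],[[0,0,0],[60,-64,-35],0.1],[[0,0,0],[90,-96,-60],0.1],[[0,0,0],[120,-125,-85],0.1],[[0,0,0],[122.5,-127.5,-100],0.1]]}}

```text
clock: 1.6
position: [588.1, 113.2, 126.7]
ee_rot: [-0.695, 0.126, 0.697, 0.122]
contact_force: [-1.0, -0.3, -0.5]
gripper_width: 77.1
```

```bash
python3 - <<'E'
from h import *
a,_=grab("scene","s1");b,_=grab("top","t1");s=readout.read_state()
P=s["position"];M=R.from_quat(s["ee_rot"]).as_matrix();print(P.round(1),M.round(3).tolist())
out=[]
for n,im in(("scene",a),("top",b)):
    im=im.copy()
    c=proj(n,P[None]).round().astype(int)[0]
    k=im[c[1]-70:c[1]+70,c[0]-70:c[0]+70]; k=cv2.resize(k,(400,400),interpolation=cv2.INTER_CUBIC)
    for o in(0,-38.5,38.5):
        q=(proj(n,(P+M[:,1]*o-M[:,0]*10*(o!=0))[None])[0]-(c-70))*400/140; cv2.circle(k,tuple(q.round().astype(int)),3,(0,255,0),1)
    out.append(k)
cv2.imwrite("pics/v1.png",np.hstack(out))
E
```

```text
[585.5 114.7 126.2] [[-0.008, -0.343, -0.939], [-0.005, -0.939, 0.343], [-1.0, 0.008, 0.006]]
```

View pics/v1.png

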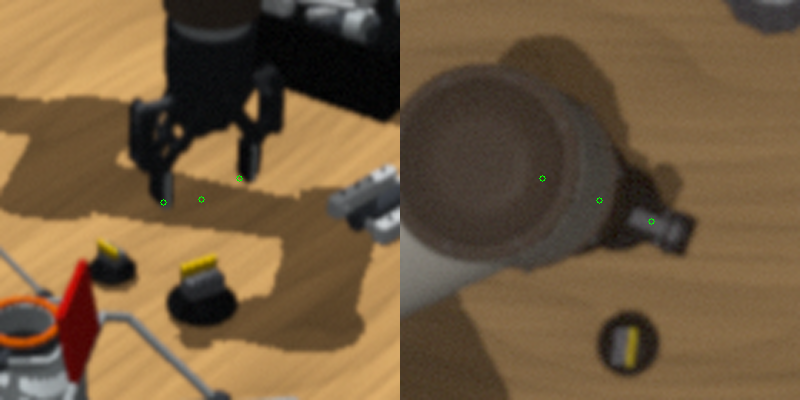

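Emit:
{"method": "arm_command", "body": {"increments": [[[0,0,0],[1,2,-25],0.1],[[0,0,0],[1.5,2,-55],0.1],[[0,0,0],[1.5,2,-80],0.1],[[0,0,0],[1.5,2,-93],0.1],[[0,0,0],[1.5,2,-94],0.1]]}}

```text
clock: 2.2
position: [586.1, 117.1, 31.4]
ee_rot: [-0.693, 0.126, 0.7, 0.12]
contact_force: [0.6, 0.2, -0.3]
gripper_width: 77.1
```

```bash
python3 - <<'E'
from h import *
s=readout.read_state();print(s["position"].round(1),R.from_quat(s["ee_rot"]).as_matrix().round(3).tolist(),s["contact_force"].round(1))
a,_=grab("scene","s2")
c=proj("scene",np.array([[587,117,50]])).round().astype(int)[0]
cv2.imwrite("pics/v2.png",cv2.resize(a[c[1]-60:c[1]+45,c[0]-70:c[0]+70],None,fx=5,fy=5,interpolation=cv2.INTER_CUBIC))
E
```

```text
[586.1 117.1  31.4] [[-0.01, -0.342, -0.94], [-0.006, -0.94, 0.342], [-1.0, 0.009, 0.008]] [ 0.6  0.2 -0.3]
```

View pics/v2.png

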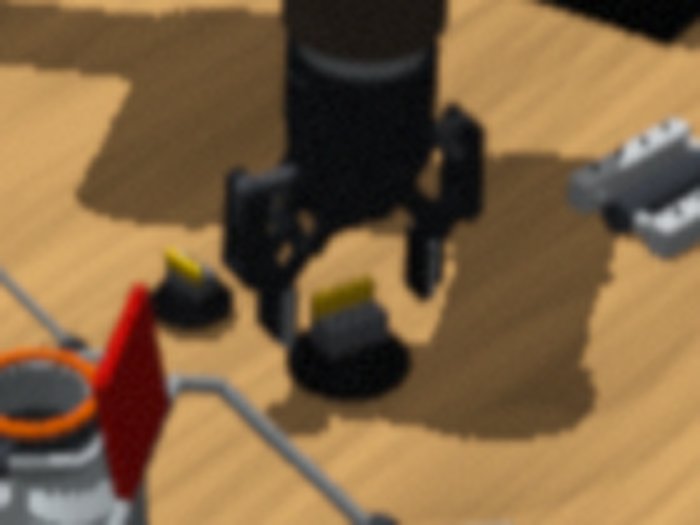

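Emit:
{"method": "arm_command", "body": {"increments": [[[0,0,0],[0,0,0],0.5],[[0,0,0],[0,0,0],0.8],[[0,0,0],[0,0,0],1],[[0,0,0],[0,0,0],1],[[0,0,0],[0,0,0],1]]}}

```text
clock: 2.75
position: [587.8, 117.6, 34.1]
ee_rot: [-0.695, 0.125, 0.698, 0.121]
contact_force: [-0.6, -0.5, 6.2]
gripper_width: 34.4
```

Emit:
{"method": "arm_command", "body": {"increments": [[[0,0,0],[0,0,5],1],[[0,0,0],[0,0,15],1],[[0,0,0],[0,0,40],1],[[0,0,0],[0,0,75],1],[[0,0,0],[0,0,115],1]]}}

```text
clock: 3.25
position: [586.8, 117.2, 149.4]
ee_rot: [-0.694, 0.125, 0.699, 0.12]
contact_force: [1.1, 1.2, -2.2]
gripper_width: 34.4
```

Emit:
{"method": "arm_command", "body": {"increments": [[[0,0,8],[0,-30,35],1],[[0,0,16],[0,-75,55],1],[[0,0,24],[1,-122,75],1],[[0,0,32],[2,-170,80],1],[[0,0,40],[2.5,-217,80],1]]}}

```text
clock: 3.75
position: [589.5, -100.9, 231.6]
ee_rot: [-0.696, -0.121, 0.697, -0.128]
contact_force: [1.7, 0.3, -1.7]
gripper_width: 34.6
```

Emit:
{"method": "arm_command", "body": {"increments": [[[0,0,0],[0,-14,0],1],[[0,0,0],[0,-14,-8],1],[[0,0,0],[0,-14,-16],1],[[0,0,0],[0,-14,-20],1],[[0,0,0],[0,-14,-20],1]]}}

```text
clock: 4.25
position: [588.8, -113.7, 210.2]
ee_rot: [-0.695, -0.122, 0.697, -0.128]
contact_force: [0.7, 0.4, -1.3]
gripper_width: 34.5
```

```bash
python3 - <<'E'
from meas import *
s=readout.read_state();P=s["position"];M=R.from_quat(s["ee_rot"]).as_matrix();print(P.round(1),M.round(3).tolist(),s["contact_force"].round(1))
a,d=grab("scene","s3");W=cloud("scene",d)
h=cv2.cvtColor(a,cv2.COLOR_BGR2HSV).astype(int);H,S,V=h[...,0],h[...,1],h[...,2]
y=(H>20)&(H<34)&(S>140)&(V>70)&(np.linalg.norm(W-P,axis=-1)<70);p=W[y];print("lip",len(p),p.mean(0).round(1),np.percentile(p,[2,98],axis=0).round(1).tolist(),np.linalg.svd(p-p.mean(0),full_matrices=False)[2][0].round(3))
uv=np.argwhere(y)[:,::-1].astype(float);print("uv",uv.mean(0))
c=proj("scene",np.array([[589,-114,180]])).round().astype(int)[0]
cv2.imwrite("pics/v3.png",cv2.resize(a[c[1]-75:c[1]+75,c[0]-90:c[0]+90],None,fx=4,fy=4,interpolation=cv2.INTER_CUBIC)); print(c)
E
```

```text
[ 588.8 -113.7  210.2] [[-0.002, 0.347, -0.938], [-0.01, -0.938, -0.347], [-1.0, 0.008, 0.006]] [ 0.7  0.4 -1.3]<stdin>:5: RuntimeWarning: Mean of empty slice.
  ret = um.true_divide(
Traceback (most recent call last):
IndexError: index -1 is out of bounds for axis 0 with size 0
```

```bash
python3 - <<'E'
from h import *
a=cv2.imread("pics/s3.png")
c=proj("scene",np.array([[589,-114,180]])).round().astype(int)[0]
cv2.imwrite("pics/v3.png",cv2.resize(a[c[1]-75:c[1]+75,c[0]-90:c[0]+90],None,fx=4.4,fy=4,interpolation=cv2.INTER_CUBIC)) if 0 else cv2.imwrite("pics/v3.png",cv2.resize(a[c[1]-70:c[1]+70,c[0]-90:c[0]+90],None,fx=4,fy=4,interpolation=cv2.INTER_CUBIC)); print(c)
E
```

```text
[265 238]
```

View pics/v3.png

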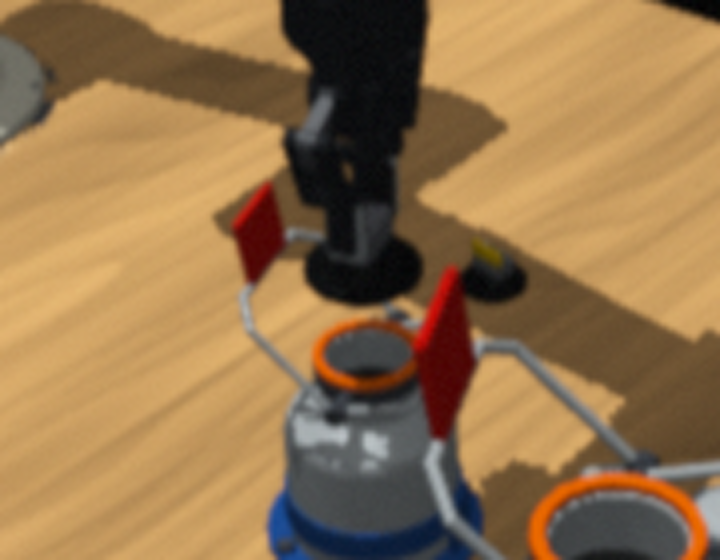

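The scene crop shows the held lid's disc at about (363,268), just above the seal at about (367,355), with the tab to its left. I'll fit the outlines to get the relative offset.

```bash
python3 - <<'E'
from meas import *
f,cx,cy,e,r=cam("scene")
a=cv2.imread("pics/s3.png");h=cv2.cvtColor(a,cv2.COLOR_BGR2HSV).astype(int);H,S,V=h[...,0],h[...,1],h[...,2]
vd=r[:,2];vh=vd[:2]/np.linalg.norm(vd[:2]);rt=r[:,0];print("view",vd.round(2),"right",rt.round(2))
ox,oy=265-90,238-70
def fitarc(pts,z,rad,c0):
    ang=np.linspace(0,2*np.pi,721)
    # camera-near half arc of circle at z
    def g(c):
        q=proj("scene",np.c_[c[0]+rad*np.cos(ang),c[1]+rad*np.sin(ang),np.full(721,z)])
        from scipy.spatial import cKDTree
        return cKDTree(q).query(pts)[0]
    s=least_squares(g,c0,loss="soft_l1",f_scale=.5,diff_step=1e-3);return s.x.round(2),g(s.x).mean().round(2)
# disc lower boundary: for each column, lowest dark pixel in window
P=[]
for u in range(ox+77,ox+105):
    col=V[ox*0+oy+55:oy+82,u]; k=np.where(col<45)[0]
    if len(k): P.append((u,oy+55+k.max()+.5))
P=np.array(P,float);print("disc",P[[0,5,14,22,-1]].tolist())
for lz in(33,34.5): print("lid fit",fitarc(P,210.2-lz+10,33,[589,-114]))
org=((H<=18)&(H>4)&(S>150)&(V>90)); Q=[]
for u in range(ox+79,ox+102):
    k=np.where(org[oy+75:oy+105,u])[0]
    if len(k): Q.append((u,oy+75+k.max()+.5))
Q=np.array(Q,float);print("seal",Q[[0,5,12,-1]].tolist())
for z in(128,130): print("seal fit",z,fitarc(Q,z,31,[589,-114]))
E
```

```text
view [-0.49  0.62 -0.6 ] right [0.77 0.63 0.02]
disc [[252.0, 237.5], [257.0, 241.5], [266.0, 243.5], [274.0, 241.5], [279.0, 237.5]]
lid fit (array([ 586.97, -108.98]), np.float64(0.32))
lid fit (array([ 585.49, -107.63]), np.float64(0.32))
seal [[254.0, 261.5], [259.0, 264.5], [266.0, 264.5], [276.0, 261.5]]
seal fit 128 (array([ 586.04, -113.92]), np.float64(0.31))
seal fit 130 (array([ 587.83, -115.65]), np.float64(0.31))
```

```bash
cat > fit.py <<'E'
from meas import *
ang=np.linspace(0,2*np.pi,90)
def cyl(n,c,rad,z0,z1,sh,sc=8,roi=None):
    m=np.zeros(sh,np.uint8); P=np.concatenate([np.c_[c[0]+rad*np.cos(ang),c[1]+rad*np.sin(ang),np.full(90,z)] for z in(z0,z1)])
    q=((proj(n,P)-roi+.5)*sc-.5).round().astype(int); cv2.fillConvexPoly(m,cv2.convexHull(q.astype(np.int32)),255); return m
def best(n,model,obs,ign,roi,c0,rng=7):
    # obs: bool roi mask ; soft area-averaged model
    g=np.arange(-rng,rng+.1,1.); bestv=None;C=np.array(c0,float)
    for step in(1.,.25):
        E=[(np.abs(model(C+np.array([dx,dy])*step)-obs)[~ign].sum(),dx,dy) for dx in g for dy in g]
        s,dx,dy=min(E); C=C+np.array([dx,dy])*step
    return C,s
def soft(m,sc=8): return cv2.resize(m,None,fx=1/sc,fy=1/sc,interpolation=cv2.INTER_AREA)/255.
E
python3 - <<'E'
from fit import *
for n,t in(("top","top0"),("scene","scene0"),("scene","s3")):
    im=cv2.imread(f"pics/{t}.png"); h=cv2.cvtColor(im,cv2.COLOR_BGR2HSV).astype(int);H,S,V=h[...,0],h[...,1],h[...,2]
    c=proj(n,np.array([[588.5,-113.5,131]])).round().astype(int)[0]; roi=c-25; sl=(slice(c[1]-25,c[1]+25),slice(c[0]-25,c[0]+25))
    h_=H[sl];s_=S[sl];v_=V[sl]
    org=((h_>4)&(h_<18)&(s_>145)&(v_>75)).astype(float)
    ign=(((h_<=4)|(h_>174))&(s_>140)); ign=cv2.dilate(ign.astype(np.uint8),np.ones((5,5)))>0
    if n=="scene": org[:10]=0
    far=np.zeros_like(ign)
    # background wood may be orange: restrict by saturation; ignore outside 22px
    def model(C):
        o=cyl(n,C,31,128,133,(400,400),roi=roi); i=cyl(n,C,25,133,133,(400,400),roi=roi); b=cyl(n,C,25,128,128,(400,400),roi=roi)
        return soft(cv2.subtract(o,cv2.bitwise_and(i,b)))
    print(t,int(org.sum()),best(n,model,org,ign,roi,(588.5,-113.5)),model((588.5,-113.5)).sum().round())
for n,t,c0,z in(("top","top0",(586.5,117.5),0),("scene","scene0",(587,117),0),("scene","s3",(588.8,-113.7),176.5)):
    im=cv2.imread(f"pics/{t}.png"); V=cv2.cvtColor(im,cv2.COLOR_BGR2HSV)[...,2].astype(int)
    c=proj(n,np.array([[*c0,z+14]])).round().astype(int)[0]; roi=c-25; v_=V[c[1]-25:c[1]+25,c[0]-25:c[0]+25]
    dk=(v_<(48 if n=="scene" else 60)).astype(float)
    model=lambda C:soft(cyl(n,C,33,z+10,z+18,(400,400),roi=roi))
    ign=np.zeros(dk.shape,bool); 
    if n=="scene": ign[:27]=True
    else: ign=soft(cyl(n,c0,27,z+18,z+44,(400,400),roi=roi))>.3
    print("lid",t,best(n,model,dk,ign,roi,c0))
E
```

```text
top0 298 (array([ 588.25, -113.75]), np.float64(99.29019607843136)) 324.0
scene0 251 (array([ 587.75, -113.5 ]), np.float64(35.02745098039216)) 219.0Traceback (most recent call last):
  File "<stdin>", line 14, in <module>
  File "fit.py", line 10, in best
    E=[(np.abs(model(C+np.array([dx,dy])*step)-obs)[~ign].sum(),dx,dy) for dx in g for dy in g]
               ~~~~~^^^^^^^^^^^^^^^^^^^^^^^^^^
  File "<stdin>", line 12, in model
  File "fit.py", line 5, in cyl
    q=((proj(n,P)-roi+.5)*sc-.5).round().astype(int); cv2.fillConvexPoly(m,cv2.convexHull(q.astype(np.int32)),255); return m
        ~~~~^^^^^
  File "h.py", line 14, in proj
    f,cx,cy,e,r=cam(n); q=(np.array(P)-e)@r; return np.c_[q[...,0]/q[...,2]*f+cx,q[...,1]/q[...,2]*f+cy]
                ~~~^^^
  File "h.py", line 5, in cam
    c=imaging.camera_info(n); f=240/np.tan(np.radians(c["vfov"])/2)
ValueError: time passes only in moves, steps and waits
```

```bash
sed -i 's/^def cam(n)/import functools\n@functools.lru_cache\ndef cam(n)/' h.py; python3 - <<'E'
from fit import *
for n,t,c0,z in(("top","top0",(586.5,117.5),0),("scene","scene0",(587,117),0),("scene","s3",(588.8,-113.7),176.5)):
    im=cv2.imread(f"pics/{t}.png"); V=cv2.cvtColor(im,cv2.COLOR_BGR2HSV)[...,2].astype(int)
    c=proj(n,np.array([[*c0,z+14]])).round().astype(int)[0]; roi=c-25; v_=V[c[1]-25:c[1]+25,c[0]-25:c[0]+25]
    dk=(v_<(48 if n=="scene" else 60)).astype(float)
    model=lambda C:soft(cyl(n,C,33,z+10,z+18,(400,400),roi=roi))
    ign=np.zeros(dk.shape,bool); 
    if n=="scene": ign[:27]=True
    else: ign=soft(cyl(n,c0,27,z+18,z+44,(400,400),roi=roi))>.3
    print("lid",t,best(n,model,dk,ign,roi,c0))
E
```

```text
lid top0 (array([586.25, 117.5 ]), np.float64(108.56078431372548))
lid scene0 (array([584.25, 120.  ]), np.float64(10.96078431372549))
lid s3 (array([ 585.8, -108.2]), np.float64(13.066666666666666))
```

Emit:
{"method": "arm_command", "body": {"increments": [[[0,0,0],[-0.5,-1,-8],1],[[0,0,0],[-0.5,-1,-18],1],[[0,0,0],[-0.5,-1,-28],1],[[0,0,0],[-0.5,-1,-36],1],[[0,0,0],[-0.5,-1,-38],1]]}}

```text
clock: 4.8
position: [587.9, -114.8, 171.2]
ee_rot: [-0.694, -0.122, 0.698, -0.128]
contact_force: [0.6, 0.4, -2.3]
gripper_width: 34.6
```

```bash
python3 - <<'E'
from fit import *
s=readout.read_state();P=s["position"];print(P.round(1),s["contact_force"].round(1))
a,d=grab("scene","s4");c=proj("scene",np.array([[588,-113,150]])).round().astype(int)[0]
cv2.imwrite("pics/v4.png",cv2.resize(a[c[1]-40:c[1]+40,c[0]-50:c[0]+50],None,fx=8,fy=7.5,interpolation=cv2.INTER_CUBIC));print(c)
E
```

```text
[ 587.9 -114.8  171.2] [ 0.6  0.4 -2.3]
[266 249]
```

View pics/v4.png

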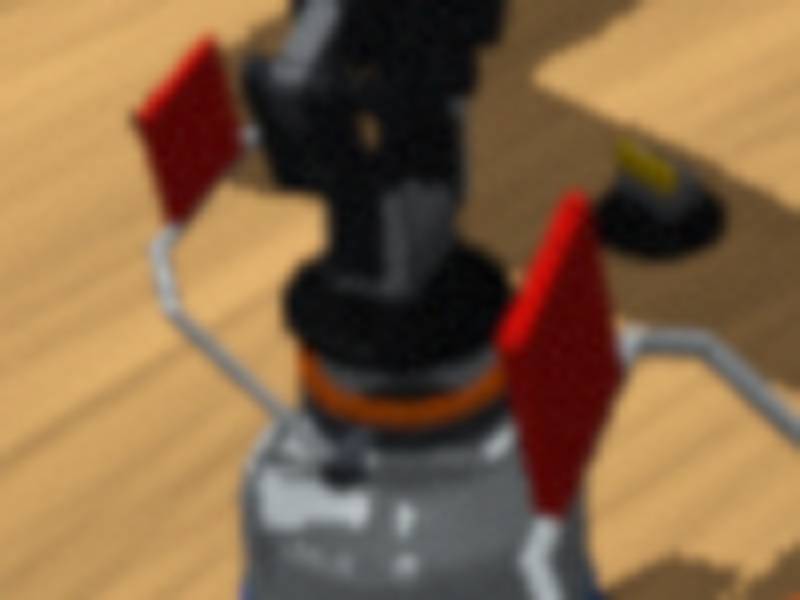

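Emit:
{"method": "arm_command", "body": {"increments": [[[0,0,0],[0.4,0.4,-2],1],[[0,0,0],[0.4,0.4,-4],1],[[0,0,0],[0.4,0.4,-6],1],[[0,0,0],[0.4,0.4,-8],1],[[0,0,0],[0.4,0.4,-9],1]]}}

```text
clock: 5.35
position: [588.6, -114.5, 162.5]
ee_rot: [-0.694, -0.121, 0.698, -0.128]
contact_force: [0.7, -0.1, -1.1]
gripper_width: 34.5
```

Emit:
{"method": "arm_command", "body": {"increments": [[[0,0,0],[0,0,-1],1],[[0,0,0],[0,0,-2],1],[[0,0,0],[0,0,-3],1],[[0,0,0],[0,0,-3],1],[[0,0,0],[0,0,-3],1]]}}

```text
clock: 5.85
position: [588.6, -114.5, 159.5]
ee_rot: [-0.694, -0.122, 0.698, -0.128]
contact_force: [-0.0, -0.2, -1.4]
gripper_width: 34.5
```

Emit:
{"method": "arm_command", "body": {"increments": [[[0,0,0],[0,0,-1],1],[[0,0,0],[0,0,-1.5],1],[[0,0,0],[0,0,-2],1],[[0,0,0],[0,0,-2.5],1],[[0,0,0],[0,0,-2.5],1]]}}

```text
clock: 6.35
position: [588.6, -114.5, 157.3]
ee_rot: [-0.694, -0.122, 0.698, -0.128]
contact_force: [0.1, 0.2, 0.1]
gripper_width: 34.4
```

Emit:
{"method": "arm_command", "body": {"increments": [[[0,0,0],[0,0,-0.5],1],[[0,0,0],[0,0,-0.7],1],[[0,0,0],[0,0,-0.7],0.5],[[0,0,0],[0,0,-0.7],0.4],[[0,0,0],[0,0,-0.7],0.35]]}}

```text
clock: 6.85
position: [588.8, -114.5, 156.6]
ee_rot: [-0.694, -0.121, 0.698, -0.128]
contact_force: [0.5, -1.0, 0.3]
gripper_width: 55.7
```

Emit:
{"method": "arm_command", "body": {"increments": [[[0,0,0],[0,0,3],0.35],[[0,0,0],[0,0,15],0.35],[[0,0,0],[0,0,45],0.35],[[0,0,0],[0,0,90],0.4],[[0,0,0],[0,0,130],0.4]]}}

```text
clock: 7.35
position: [588.9, -114.8, 289.6]
ee_rot: [-0.695, -0.121, 0.697, -0.129]
contact_force: [0.4, -0.0, -0.1]
gripper_width: 51.5
```

```bash
python3 - <<'E'
from fit import *
s=readout.read_state();P=s["position"];print(P.round(1),s["contact_force"].round(1),s["gripper_width"],s["joints"].round(2))
a,d=grab("scene","s5");W=cloud("scene",d);h=cv2.cvtColor(a,cv2.COLOR_BGR2HSV).astype(int);H,S,V=h[...,0],h[...,1],h[...,2]
y=(H>20)&(H<34)&(S>140)&(V>70)&(np.linalg.norm(W-np.array([588,-114,175]),axis=-1)<60);p=W[y];print("lip",len(p))
if len(p)>5: print(p.mean(0).round(1),np.percentile(p,[2,98],axis=0).round(1).tolist(),np.linalg.svd(p-p.mean(0),full_matrices=False)[2][0].round(3))
w=(np.hypot(W[...,0]-588,W[...,1]+114)<80)&(W[...,2]>110)&(W[...,2]<150)
c=proj("scene",np.array([[588,-113,160]])).round().astype(int)[0]
cv2.imwrite("pics/v5.png",cv2.resize(a[c[1]-45:c[1]+55,c[0]-65:c[0]+65],None,fx=6,fy=6,interpolation=cv2.INTER_CUBIC));print(c)
E
```

```text
[ 588.9 -114.8  289.6] [ 0.4 -0.  -0.1] 51.48707529824023 [ 0.08  0.31  0.04  0.01 -1.3   1.84]
lip 68
[ 584.3 -120.   175.9] [[575.8, -135.8, 166.0], [591.0, -99.8, 182.0]] [ 0.425 -0.904  0.047]
[266 245]
```

View pics/v5.png

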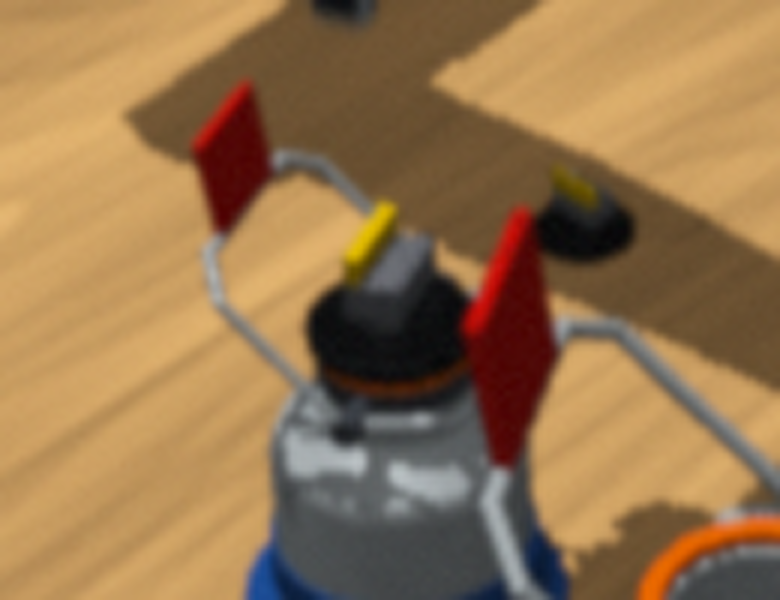

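The lid sits on the seal with its lip towards the red lever. The bail comes next, so I'll work out its angle, check the fingertips against the TCP, and plan the poses.

```bash
cat > plan.py <<'E'
from h import *
C=np.array([588.2,-113.8]); YAW=np.radians(20.)
F=R.from_euler("z",YAW).as_matrix()
def w(x,y,z): return np.r_[C,0]+F@np.array([x,y,z])
def tofl(p): return (np.asarray(p)-np.r_[C,0])@F
def bar(phi): return np.array([-17.1+62*np.sin(phi),116.4+62*np.cos(phi)])
def tcp(phi_deg,t_deg,gap,e=8):
    b=bar(np.radians(phi_deg));t=np.radians(t_deg);n=np.array([-np.cos(t),np.sin(t)]);a=np.array([-np.sin(t),-np.cos(t)])
    q=b-(13.5+gap)*n+e*a; return w(q[0],0,q[1])
def state():
    s=readout.read_state();P=s["position"];M=R.from_quat(s["ee_rot"]).as_matrix();a=F.T@M[:,0]
    print("TCP",P.round(1),"flask",tofl(P).round(1),"a_fl",a.round(3),"tilt",np.degrees(np.arctan2(-a[0],-a[2])).round(1),"F",s["contact_force"].round(1),"w",round(float(s["gripper_width"]),1),"j",s["joints"].round(2));return P
E
python3 - <<'E'
from plan import *
W=cloud("top",np.load("pics/top0.npy"));q=tofl(W.reshape(-1,3))
m=(q[:,0]>33)&(q[:,0]<52)&(np.abs(q[:,1])<28)&(q[:,2]>112)&(q[:,2]<165);p=q[m];print("bar",m.sum(),np.percentile(p,[10,50,90],axis=0).round(1).tolist(),"phi",np.degrees(np.arctan2(np.median(p[:,0])+17.1,np.median(p[:,2])-2-116.4)))
P=state();W=cloud("scene",np.load("pics/s5.npy")).reshape(-1,3)
r=np.hypot(*(W[:,:2]-P[:2]).T);m=(r<55)&(W[:,2]>260)&(W[:,2]<330);print("tips z pct",np.percentile(W[m][:,2],[0.5,2,5]).round(1))
for ph,t,g in((90,40,90),(70,40,10),(70,40,0)): print(ph,t,g,tcp(ph,t,g).round(1))
E
```

```text
bar 81 [[40.5, -22.1, 132.6], [42.4, 0.3, 134.8], [44.6, 22.1, 137.0]] phi 74.6282692090131
TCP [ 592.2 -115.7  298.2] flask [  3.1  -3.1 298.2] a_fl [ 0.008 -0.017 -1.   ] tilt -0.5 F [1.8 0.2 7.4] w 50.9 j [ 0.08  0.3   0.05  0.02 -1.3   1.84]
tips z pct [294.1 295.  296.2]
90 40 90 [700.1 -73.1  43.7]
70 40 10 [639.  -95.3 116.4]
70 40 0 [631.8 -97.9 122.8]
```

```bash
python3 - <<'E'
from plan import *
P=state()
A=tcp(75,40,12,12);a=F@np.array([-np.sin(np.radians(40)),0,-np.cos(np.radians(40))])
print("B-P",(A-110*a-P).round(1),"A-B",(110*a).round(1)); print("rotvec",(40*F[:,1]).round(1))
for ph,t in((75,40),(65,37),(55,33),(45,29),(35,24),(27,20),(20,17),(16,15)):
    print(ph,t,(tcp(ph,t,0,12)-tcp(75,40,0,12)).round(1),((t-40)*F[:,1]).round(1))
print("contact from A",(tcp(75,40,0,12)-A).round(1))
E
```

```text
TCP [ 592.2 -115.7  298.2] flask [  3.1  -3.1 298.2] a_fl [ 0.008 -0.017 -1.   ] tilt -0.5 F [1.8 0.2 7.4] w 50.9 j [ 0.08  0.3   0.05  0.02 -1.3   1.84]
B-P [ 113.8   44.7 -107. ] A-B [-66.4 -24.2 -84.3]
rotvec [-13.7  37.6   0. ]
75 40 [0. 0. 0.] [-0.  0.  0.]
65 37 [-2.6 -0.9 10.3] [ 1.  -2.8 -0. ]
55 33 [-6.5 -2.4 20. ] [ 2.4 -6.6 -0. ]
45 29 [-11.9  -4.3  28.6] [  3.8 -10.3  -0. ]
35 24 [-18.3  -6.7  36.2] [  5.5 -15.   -0. ]
27 20 [-24.2  -8.8  41.2] [  6.8 -18.8  -0. ]
20 17 [-30.  -10.9  44.7] [  7.9 -21.6  -0. ]
16 15 [-33.4 -12.1  46.3] [  8.6 -23.5  -0. ]
contact from A [-8.6 -3.1  7.7]
```

Emit:
{"method": "arm_command", "body": {"increments": [[[-2.5,7,0],[25,10,0],0.42],[[-5,14,0],[55,21,-5],0.42],[[-8,22,0],[85,33,-30],0.42],[[-11,30,0],[105,41,-65],0.42],[[-13.7,37.6,0],[114,44.7,-100],0.42]]}}

```text
clock: 7.9
position: [707.9, -69.8, 197.5]
ee_rot: [-0.419, -0.073, 0.89, -0.167]
contact_force: [1.3, 0.1, 0.2]
gripper_width: 49.7
```

```bash
python3 - <<'E'
from plan import *
P=state(); A=tcp(75,40,12,12);print("A-P",(A-P).round(1))
M=R.from_quat(readout.read_state()["ee_rot"]).as_matrix();t=np.radians(40)
T=F@np.c_[[-np.sin(t),0,-np.cos(t)],[0,-1,0],[-np.cos(t),0,np.sin(t)]]
print("fix rot",np.degrees(R.from_matrix(T@M.T).as_rotvec()).round(1))
E
```

```text
TCP [707.9 -69.8 197.5] flask [127.6   0.4 197.5] a_fl [-0.638 -0.019 -0.77 ] tilt 39.7 F [1.3 0.1 0.2] w 49.7 j [ 0.18  0.93  0.71  0.14 -2.03  1.77]
A-P [-68.4 -25.4 -90.6]
fix rot [ 0.4  0.5 -1. ]
```

Emit:
{"method": "arm_command", "body": {"increments": [[[0.4,0.5,-1],[-17,-6,-22],0.42],[[0.4,0.5,-1],[-35,-13,-45],0.42],[[0.4,0.5,-1],[-53,-20,-70],0.42],[[0.4,0.5,-1],[-66,-24.5,-87],0.42],[[0.4,0.5,-1],[-68.4,-25.4,-90.6],0.42]]}}

```text
clock: 8.4
position: [637.8, -95.7, 105.4]
ee_rot: [-0.414, -0.073, 0.894, -0.157]
contact_force: [-0.7, -0.0, -0.3]
gripper_width: 49.2
```

```bash
python3 - <<'E'
from plan import *
P=state();A=tcp(75,40,12,12);print("A-P",(A-P).round(1))
a,_=grab("scene","s6");b,_=grab("top","t6")
o=[]
for n,im,s in(("scene",a,55),("top",b,55)):
    c=proj(n,P[None]).round().astype(int)[0]; o.append(cv2.resize(im[c[1]-s:c[1]+s,c[0]-s:c[0]+s],(400,400),interpolation=cv2.INTER_CUBIC))
cv2.imwrite("pics/v6.png",np.hstack(o))
E
```

```text
TCP [637.8 -95.7 105.4] flask [5.280e+01 1.000e-01 1.054e+02] a_fl [-0.646  0.001 -0.763] tilt 40.3 F [-0.7 -0.  -0.3] w 49.2 j [ 0.16  0.86  0.34  0.12 -1.74  1.74]
A-P [1.8 0.5 1.5]
```

View pics/v6.png

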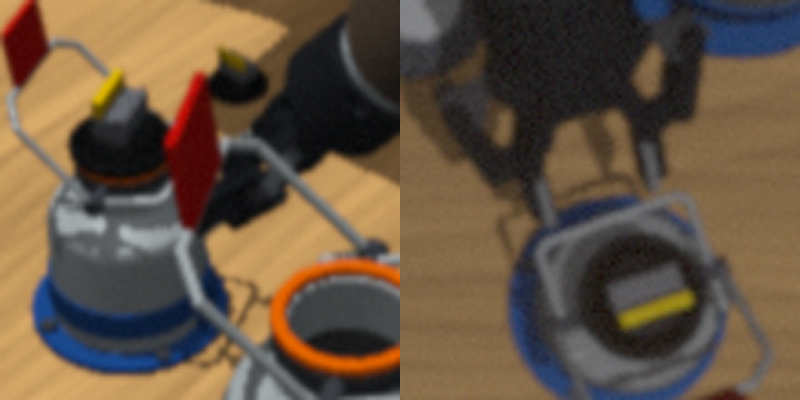

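Emit:
{"method": "arm_command", "body": {"increments": [[[0,0,0],[-3,-2.5,4.5],0.42],[[0,0,0],[-6,-4.5,9.2],0.42],[[0.5,-1.5,0],[-7.5,-5,14.5],0.42],[[1,-2.8,0],[-8.7,-5.4,19.5],0.42],[[1,-2.8,0],[-8.7,-5.4,19.5],0.42]]}}

```text
clock: 9.0
position: [631.5, -100.9, 129.7]
ee_rot: [-0.441, -0.077, 0.88, -0.156]
contact_force: [0.4, -0.6, -0.1]
gripper_width: 49.3
```

```bash
python3 - <<'E'
from plan import *
P=state()
b,d=grab("top","t7");q=tofl(cloud("top",d).reshape(-1,3))
m=(q[:,0]>20)&(q[:,0]<52)&(np.abs(q[:,1])<20)&(q[:,2]>128)&(q[:,2]<175)&(np.hypot(q[:,0],q[:,1])>35);p=q[m];print("bar?",m.sum(),np.percentile(p,[10,50,90],axis=0).round(1).tolist())
# predicted bar given contact
t=np.radians(37);n=np.array([-np.cos(t),np.sin(t)]);a=np.array([-np.sin(t),-np.cos(t)]);f=tofl(P);print("pred bar",(f[[0,2]]+13.5*n-12*a).round(1),"nominal",bar(np.radians(65)).round(1))
E
```

```text
TCP [ 631.5 -100.9  129.7] flask [ 45.1  -2.7 129.7] a_fl [-0.598 -0.002 -0.801] tilt 36.8 F [ 0.4 -0.6 -0.1] w 49.3 j [ 0.15  0.8   0.3   0.12 -1.7   1.74]
bar? 56 [[36.5, -15.1, 143.8], [38.4, 0.1, 145.5], [40.2, 16.0, 147.4]]
pred bar [ 41.5 147.4] nominal [ 39.1 142.6]
```

```bash
cat > nxt.py <<'E'
import sys
from plan import *
P=state()
M=R.from_quat(readout.read_state()["ee_rot"]).as_matrix()
for s in sys.argv[1:]:
    ph,t,e=map(float,s.split(",")); tr=np.radians(t)
    T=F@np.c_[[-np.sin(tr),0,-np.cos(tr)],[0,-1,0],[-np.cos(tr),0,np.sin(tr)]]
    print(s,np.degrees(R.from_matrix(T@M.T).as_rotvec()).round(1),(tcp(ph,t,0,e)+F[:,1]*-2-P).round(1))
E
python3 nxt.py 64,37,12 60,35,12 55,33,12 50,31,12 45,29,12 40,26,12 35,24,12
```

```text
TCP [ 631.2 -100.8  128.8] flask [ 44.8  -2.5 128.8] a_fl [-0.6   -0.001 -0.8  ] tilt 36.9 F [-0.4  1.2  0.9] w 49.4 j [ 0.15  0.8   0.3   0.12 -1.7   1.74]
64,37,12 [0.1 0.2 0. ] [-2.6 -0.4 -2.9]
60,35,12 [ 0.7 -1.7  0. ] [-4.  -0.9  1.1]
55,33,12 [ 1.4 -3.6  0. ] [-6.1 -1.7  5.8]
50,31,12 [ 2.1 -5.5  0. ] [-8.6 -2.6 10.2]
45,29,12 [ 2.8 -7.4  0. ] [-11.5  -3.7  14.4]
40,26,12 [  3.8 -10.2   0. ] [-14.4  -4.7  18.4]
35,24,12 [  4.5 -12.1   0. ] [-17.9  -6.   22. ]
```

Emit:
{"method": "arm_command", "body": {"increments": [[[0,0,0],[-2.6,-0.4,-2.5],0.42],[[0.7,-1.7,0],[-4,-0.9,1.1],0.42],[[1.4,-3.6,0],[-6.1,-1.7,5.8],0.42],[[2.1,-5.5,0],[-8.6,-2.6,10.2],0.42],[[2.8,-7.4,0],[-11.5,-3.7,14.4],0.42]]}}

```text
clock: 9.55
position: [619.4, -104.5, 143.2]
ee_rot: [-0.501, -0.088, 0.848, -0.149]
contact_force: [-0.0, -0.7, -0.9]
gripper_width: 49.8
```

```bash
cat > chk.py <<'E'
import sys
from plan import *
b,d=grab("top",sys.argv[1]);q=tofl(cloud("top",d).reshape(-1,3))
r=np.hypot(q[:,0]+17.1,q[:,2]-116.4); m=(np.abs(q[:,1])<19)&(r>58)&(r<69)&(q[:,0]>float(sys.argv[2]))&(q[:,2]>125)
p=q[m];print("bar",m.sum(),np.median(p,axis=0).round(1),"phi",np.degrees(np.arctan2(np.median(p[:,0])+17.1,np.median(p[:,2])-1.5-116.4)).round(1))
E
python3 chk.py t8 12; python3 nxt.py 45,29,12 40,26,12 35,24,12 30,21,12 26,20,12 22,18,12
```

```text
bar 57 [ 26.4  -0.4 161.9] phi 44.7
TCP [ 619.  -105.   145.2] flask [ 31.9  -2.2 145.2] a_fl [-0.48   0.    -0.877] tilt 28.7 F [-1.1 -0.3  0.2] w 49.3 j [ 0.14  0.69  0.19  0.1  -1.56  1.75]
45,29,12 [-0.1  0.3  0. ] [ 0.7  0.5 -2. ]
40,26,12 [ 0.9 -2.5  0. ] [-2.2 -0.6  1.9]
35,24,12 [ 1.6 -4.4  0. ] [-5.7 -1.8  5.5]
30,21,12 [ 2.6 -7.2  0. ] [-9.2 -3.1  8.8]
26,20,12 [ 3.  -8.2  0. ] [-12.5  -4.3  11. ]
22,18,12 [  3.7 -10.    0. ] [-15.7  -5.5  13.1]
```

Emit:
{"method": "arm_command", "body": {"increments": [[[0.9,-2.5,0],[-2.2,-0.6,1.5],0.42],[[1.6,-4.4,0],[-5.7,-1.8,5],0.42],[[2.6,-7.2,0],[-9.2,-3.1,8.3],0.42],[[3,-8.2,0],[-12.5,-4.3,10.5],0.42],[[3,-8.2,0],[-12.5,-4.3,10.5],0.42]]}}

```text
clock: 10.1
position: [605.9, -109.7, 156.8]
ee_rot: [-0.566, -0.099, 0.806, -0.142]
contact_force: [0.0, 0.2, -0.5]
gripper_width: 49.8
```

```bash
python3 chk.py t9 3; python3 nxt.py 24,18,12 21,17,12 18,16,12 16,15,12 14,15,12
```

```text
bar 68 [  8.1  -0.8 173.9] phi 24.2
TCP [ 606.2 -109.5  156.2] flask [ 18.4  -2.1 156.2] a_fl [-0.342  0.    -0.94 ] tilt 20.0 F [ 1.   0.8 -0.2] w 49.7 j [ 0.12  0.59  0.08  0.08 -1.4   1.77]
24,18,12 [ 0.7 -1.9  0.1] [-1.1 -0.3  1.3]
21,17,12 [ 1.  -2.8  0.1] [-3.7 -1.2  2.7]
18,16,12 [ 1.4 -3.7  0.1] [-6.3 -2.2  3.9]
16,15,12 [ 1.7 -4.7  0.1] [-8.  -2.8  4.8]
14,15,12 [ 1.7 -4.7  0.1] [-9.9 -3.5  5.3]
```

Emit:
{"method": "arm_command", "body": {"increments": [[[0.7,-1.9,0],[-1.8,-0.6,1.3],0.42],[[1,-2.8,0],[-3.5,-1.1,2.7],0.42],[[1.4,-3.7,0],[-5.2,-1.8,3.6],0.42],[[1.5,-4,0],[-6.5,-2.3,4.3],0.42],[[1.5,-4,0],[-6.5,-2.3,4.3],0.42]]}}

```text
clock: 10.65
position: [599.5, -111.9, 160.6]
ee_rot: [-0.595, -0.105, 0.785, -0.138]
contact_force: [0.8, 0.0, -0.4]
gripper_width: 49.5
```

```bash
python3 chk.py ta -8; python3 nxt.py 16,15,12 14,15,12;python3 - <<'E'
from plan import *
im=cv2.imread("pics/ta.png");d=np.load("pics/ta.npy");W=cloud("top",d);h=cv2.cvtColor(im,cv2.COLOR_BGR2HSV).astype(int);q=tofl(W.reshape(-1,3)).reshape(W.shape)
y=(h[...,0]>20)&(h[...,0]<34)&(h[...,1]>140)&(h[...,2]>60)&(np.hypot(q[...,0],q[...,1])<30);p=q[y];print("lip",len(p),p.mean(0).round(1),np.linalg.svd(p-p.mean(0),full_matrices=False)[2][0].round(3))
E
```

```text
bar 124 [ 2.000e-01 -1.000e-01  1.769e+02] phi 16.4
TCP [ 599.6 -111.9  160.6] flask [ 11.4  -2.1 160.6] a_fl [-0.271  0.001 -0.963] tilt 15.7 F [-0.3 -0.6 -0.4] w 50.0 j [ 0.11  0.54  0.02  0.06 -1.32  1.78]
16,15,12 [ 0.2 -0.7  0.1] [-1.4 -0.4  0.4]
14,15,12 [ 0.2 -0.7  0.1] [-3.4 -1.1  0.9]
lip 109 [ -9.3  -1.  170.6] [-0.102 -0.578 -0.81 ]
```

Emit:
{"method": "arm_command", "body": {"increments": [[[0,0,0],[-0.7,-0.25,0.2],0.42],[[0,0,0],[-1.4,-0.5,0.4],0.42],[[0,0,0],[-2,-0.7,0.5],0.42],[[0,0,0],[-2.5,-0.9,0.6],0.42],[[0,0,0],[-2.5,-0.9,0.6],0.42]]}}

```text
clock: 11.2
position: [597.1, -112.8, 161.2]
ee_rot: [-0.595, -0.105, 0.785, -0.138]
contact_force: [-0.1, -0.5, 0.2]
gripper_width: 49.6
```

```bash
python3 - <<'E'
from plan import *
P=state();n=2
b,d=grab("top","tb");c=proj("top",w(0,0,175)[None]).round().astype(int)[0];cv2.imwrite("pics/v7.png",cv2.resize(b[c[1]-40:c[1]+40,c[0]-45:c[0]+45],None,fx=7,fy=7,interpolation=cv2.INTER_CUBIC))
E
```

```text
TCP [ 597.1 -112.8  161.2] flask [  8.7  -2.1 161.2] a_fl [-0.271  0.001 -0.963] tilt 15.7 F [-0.1 -0.5  0.2] w 49.6 j [ 0.11  0.53  0.02  0.07 -1.32  1.78]
```

View pics/v7.png

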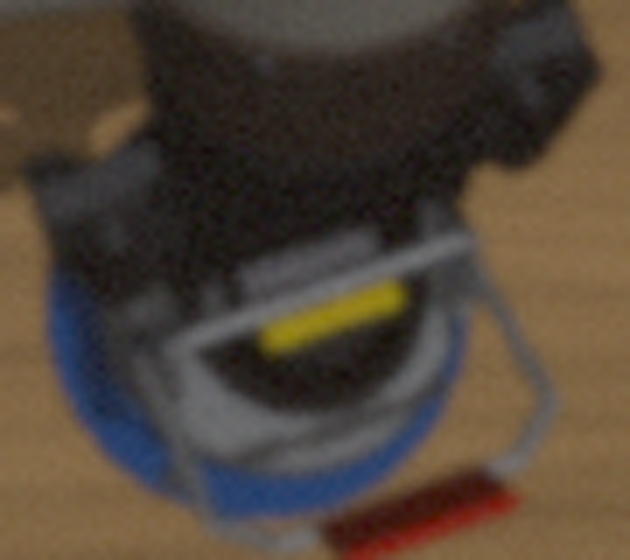

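The top crop shows the bail bar lying along the boss right behind the yellow lip, from (185,340) to (470,240). I'll back the fingers off and go to the lever.

Emit:
{"method": "arm_command", "body": {"increments": [[[0,0,0],[5,1.8,0],0.42],[[0,0,0],[14,5,4],0.42],[[0,0,0],[28,10,25],0.42],[[2,-5,0],[33,12,65],0.42],[[5.3,-14.7,0],[30,11,105],0.6]]}}

```text
clock: 11.75
position: [629.6, -100.7, 264.1]
ee_rot: [-0.686, -0.122, 0.707, -0.124]
contact_force: [-0.5, -0.1, 0.2]
gripper_width: 36.1
```

```bash
cat > lev.py <<'E'
import sys
from plan import *
def lev(th,t,gap=0,s=8):
    c=lambda d:np.array([np.cos(d),np.sin(d)]);r=np.radians;tr=r(t)
    K=np.array([0,122])+100*c(r(126.87)+th)+s*c(r(99)+th)+(2.5+gap)*c(r(9)+th)
    q=K-11*np.array([-np.cos(tr),np.sin(tr)]); return w(q[0],0,q[1])
if __name__=="__main__":
    P=state();M=R.from_quat(readout.read_state()["ee_rot"]).as_matrix()
    for a in sys.argv[1:]:
        th,t,g=map(float,a.split(","));tr=np.radians(t)
        T=F@np.c_[[-np.sin(tr),0,-np.cos(tr)],[0,-1,0],[-np.cos(tr),0,np.sin(tr)]]
        L=lev(th,t,g);print(a,np.degrees(R.from_matrix(T@M.T).as_rotvec()).round(1),(L-P).round(1),"abs",tofl(L).round(1))
E
python3 lev.py 0,0,10 0,0,0; python3 chk.py tc -3
```

```text
TCP [ 629.6 -100.7  264.1] flask [ 43.4  -1.8 264.1] a_fl [-0.03   0.001 -1.   ] tilt 1.7 F [-0.5 -0.1  0.2] w 36.1 j [ 0.1   0.4   0.11  0.01 -1.31  1.82]
0,0,10 [ 0.5 -1.7 -0. ] [-77.  -26.1 -52.3] abs [-37.9   0.  211.9]
0,0,0 [ 0.5 -1.7 -0. ] [-86.3 -29.5 -53.8] abs [-47.8  -0.  210.3]
bar 70 [ 1.000e-01 -1.200e+00  1.771e+02] phi 16.2
```

Emit:
{"method": "arm_command", "body": {"increments": [[[0.5,-1.7,0],[-25,-8,0],1],[[0.5,-1.7,0],[-60,-20,0],1],[[0.5,-1.7,0],[-76,-26,-15],1],[[0.5,-1.7,0],[-76.5,-26,-40],1],[[0.5,-1.7,0],[-76.5,-26,-56],1]]}}

```text
clock: 12.3
position: [550.8, -129.3, 220.6]
ee_rot: [0.704, 0.121, -0.689, 0.123]
contact_force: [0.2, -0.4, -1.3]
gripper_width: 0.1
```

```bash
sed -i 's/s=8/s=4/' lev.py; python3 lev.py 0,0,0 0.1,0,0 0.2,0,0 0.3,0,0 0.4,0,0
```

```text
TCP [ 550.8 -129.3  220.6] flask [-40.4  -1.8 220.6] a_fl [ 0.021 -0.007 -1.   ] tilt -1.2 F [ 0.2 -0.4 -1.3] w 0.1 j [ 0.06  0.28 -0.17  0.   -1.09  1.86]
0,0,0 [-0.   1.3  0.1] [ -6.9  -0.7 -14.3] abs [-47.2  -0.  206.3]
0.1,0,0 [-0.   1.3  0.1] [-14.6  -3.4 -20.5] abs [-55.3  -0.  200.1]
0.2,0,0 [-0.   1.3  0.1] [-21.6  -6.  -27.5] abs [-62.8  -0.  193.1]
0.3,0,0 [-0.   1.3  0.1] [-27.9  -8.3 -35.3] abs [-69.5   0.  185.4]
0.4,0,0 [-0.   1.3  0.1] [-33.5 -10.3 -43.6] abs [-75.4   0.  177. ]
```

Emit:
{"method": "arm_command", "body": {"increments": [[[0,0.6,0],[-0.5,1,-8],1],[[0,1.3,0],[-1,1,-15],1],[[0,1.3,0],[-5,0,-14.3],1],[[0,1.3,0],[-8,-1,-15],1],[[0,1.3,0],[-12,-2.5,-18],1]]}}

```text
clock: 12.8
position: [539.6, -131.8, 203.7]
ee_rot: [0.697, 0.122, -0.696, 0.122]
contact_force: [0.0, 0.1, 0.7]
gripper_width: 0.2
```

```bash
python3 lev.py 0.1,0,0 0.2,0,0 0.3,-2,0 0.4,-3,0 0.5,-4,0 0.6,-5,0
```

```text
TCP [ 539.6 -131.8  203.7] flask [-51.9  -0.3 203.7] a_fl [ 0.002 -0.001 -1.   ] tilt -0.1 F [0.  0.1 0.7] w 0.2 j [ 0.05  0.29 -0.21  0.   -1.07  1.87]
0.1,0,0 [-0.   0.2  0.1] [-3.3 -0.9 -3.6] abs [-55.3  -0.  200.1]
0.2,0,0 [-0.   0.2  0.1] [-10.4  -3.4 -10.6] abs [-62.8  -0.  193.1]
0.3,-2,0 [ 0.7 -1.7  0.1] [-16.7  -5.7 -18. ] abs [-69.5  -0.  185.8]
0.4,-3,0 [ 1.  -2.7  0.1] [-22.3  -7.8 -26.1] abs [-75.4  -0.  177.6]
0.5,-4,0 [ 1.4 -3.6  0.1] [-27.   -9.5 -34.8] abs [-80.5   0.  168.9]
0.6,-5,0 [ 1.7 -4.5  0.1] [-30.9 -10.9 -44. ] abs [-84.7   0.  159.7]
```

Emit:
{"method": "arm_command", "body": {"increments": [[[0,0,0],[-6.5,-2,-7],1],[[0,0,0],[-10.4,-3.4,-10.6],1],[[0.7,-1.7,0],[-16.7,-5.7,-18],1],[[1,-2.7,0],[-22.3,-7.8,-26.1],1],[[1.4,-3.6,0],[-27,-9.5,-34.8],1]]}}

```text
clock: 13.3
position: [512.5, -141.6, 169.0]
ee_rot: [0.721, 0.127, -0.671, 0.118]
contact_force: [1.3, 0.1, -0.1]
gripper_width: -0.1
```

```bash
python3 - <<'E'
from plan import *
a,d=grab("scene","sd");W=cloud("scene",d);h=cv2.cvtColor(a,cv2.COLOR_BGR2HSV).astype(int);q=tofl(W.reshape(-1,3)).reshape(W.shape)
red=((h[...,0]<4)|(h[...,0]>174))&(h[...,1]>150)&(np.hypot(q[...,0],q[...,1])<140)&(np.abs(q[...,1])<40);p=q[red];m=np.median(p,0);print("tab",len(p),m.round(1),"theta",(np.arctan2(m[2]-122,m[0])%(2*np.pi)-np.radians(126.87)).round(2))
E
python3 lev.py 0.5,-4,0 0.6,-5,0 0.7,-6,0 0.8,-7,0 0.9,-8,0 1,-9,0
```

```text
tab 159 [-82.4  -9.6 161.1] theta 0.48
TCP [ 510.2 -141.6  167.3] flask [-82.8   0.6 167.3] a_fl [ 0.069  0.002 -0.998] tilt -3.9 F [-0.1 -0.2 -1.6] w 0.1 j [ 0.02  0.26 -0.35 -0.03 -0.9   1.91]
0.5,-4,0 [-0.1 -0.1  0.2] [2.3 0.2 1.6] abs [-80.5   0.  168.9]
0.6,-5,0 [ 0.2 -1.   0.2] [-1.6 -1.2 -7.5] abs [-84.7   0.  159.7]
0.7,-6,0 [ 0.6 -2.   0.2] [ -4.6  -2.3 -17.1] abs [-87.9  -0.  150.2]
0.8,-7,0 [ 0.9 -2.9  0.2] [ -6.7  -3.1 -26.9] abs [-90.1  -0.  140.4]
0.9,-8,0 [ 1.2 -3.9  0.2] [ -7.8  -3.5 -36.9] abs [-91.3  -0.  130.4]
1,-9,0 [ 1.6 -4.8  0.2] [ -8.   -3.5 -46.9] abs [-91.5   0.  120.4]
```

Emit:
{"method": "arm_command", "body": {"increments": [[[0.2,-1,0],[-1.6,-1.2,-7.5],1],[[0.6,-2,0],[-4.6,-2.3,-17.1],1],[[0.9,-2.9,0],[-6.7,-3.1,-26.9],1],[[1.2,-3.9,0],[-7.8,-3.5,-36.9],1],[[1.6,-4.8,0],[-8,-3.5,-46.9],1]]}}

```text
clock: 13.85
position: [502.6, -145.4, 121.0]
ee_rot: [0.75, 0.131, -0.639, 0.112]
contact_force: [0.4, -0.2, 3.8]
gripper_width: -0.2
```

```bash
python3 lev.py 1.1,-10,0 1.2,-10,0 1.3,-10,0 1.4,-10,0 1.5,-10,0 1.571,-10,0
```

```text
TCP [ 502.6 -145.4  121. ] flask [-91.3  -0.4 121. ] a_fl [ 0.158 -0.001 -0.987] tilt -9.1 F [ 0.4 -0.2  3.8] w -0.2 j [-0.    0.27 -0.45 -0.08 -0.7   1.98]
1.1,-10,0 [ 0.4 -0.8  0.1] [  0.4   0.6 -10.7] abs [-90.7   0.  110.3]
1.2,-10,0 [ 0.4 -0.8  0.1] [  2.1   1.2 -20.8] abs [-88.9  -0.  100.3]
1.3,-10,0 [ 0.4 -0.8  0.1] [  4.8   2.2 -30.6] abs [-86.   -0.   90.4]
1.4,-10,0 [ 0.4 -0.8  0.1] [  8.4   3.5 -40.1] abs [-82.2   0.   80.9]
1.5,-10,0 [ 0.4 -0.8  0.1] [ 12.9   5.1 -49.2] abs [-77.4   0.   71.9]
1.571,-10,0 [ 0.4 -0.8  0.1] [ 16.6   6.5 -55.3] abs [-73.5   0.   65.7]
```

Emit:
{"method": "arm_command", "body": {"increments": [[[0.4,-0.8,0],[0.4,0.6,-10.7],1],[[0.4,-0.8,0],[2.1,1.2,-20.8],1],[[0.4,-0.8,0],[4.8,2.2,-30.6],1],[[0.4,-0.8,0],[8,3.3,-39],1],[[0.4,-0.8,0],[11,4.3,-46],1]]}}

```text
clock: 14.35
position: [513.5, -140.8, 73.9]
ee_rot: [0.754, 0.133, -0.634, 0.11]
contact_force: [-0.4, -0.2, -0.4]
gripper_width: 0.1
```

```bash
python3 lev.py 1.5,-10,0 1.571,-10,0 1.6,-10,0
```

```text
TCP [ 513.5 -140.8   73.9] flask [-79.5   0.2  73.9] a_fl [ 0.172  0.001 -0.985] tilt -9.9 F [-0.4 -0.2 -0.4] w 0.1 j [ 0.    0.35 -0.48 -0.11 -0.58  2.  ]
1.5,-10,0 [-0.1 -0.1  0.1] [ 2.   0.6 -2. ] abs [-77.4   0.   71.9]
1.571,-10,0 [-0.1 -0.1  0.1] [ 5.7  1.9 -8.1] abs [-73.5   0.   65.7]
1.6,-10,0 [-0.1 -0.1  0.1] [  7.3   2.5 -10.6] abs [-71.8  -0.   63.3]
```

Emit:
{"method": "arm_command", "body": {"increments": [[[0,0,0],[1.5,0.5,-3],1],[[0,0,0],[3,1,-5],1],[[0,0,0],[3.5,1.2,-7],1],[[0,0,0],[4,1.4,-8.5],1],[[0,0,0],[4,1.4,-8.5],1]]}}

```text
clock: 14.85
position: [517.3, -139.4, 65.6]
ee_rot: [0.754, 0.133, -0.634, 0.11]
contact_force: [-0.5, 0.1, 1.2]
gripper_width: 0.2
```

Emit:
{"method": "arm_command", "body": {"increments": [[[0,0,0],[0.2,0,-0.7],1],[[0,0,0],[0.4,0,-1.4],1],[[0,0,0],[0.5,0,-2],1],[[0,0,0],[0.5,0,-2],1],[[0,0,0],[0.5,0,-2],1]]}}

```text
clock: 15.35
position: [517.4, -139.5, 65.4]
ee_rot: [0.754, 0.133, -0.634, 0.111]
contact_force: [-5.8, 1.1, 12.8]
gripper_width: -0.1
```

Emit:
{"method": "arm_command", "body": {"increments": [[[0,0,0],[-2,-1,5],1],[[0,0,0],[-12,-4,25],1],[[0,0,0],[-25,-9,60],1],[[0,0,0],[-40,-14,105],1],[[0,0,0],[-60,-20,150],1]]}}

```text
clock: 15.85
position: [456.8, -159.7, 216.7]
ee_rot: [0.754, 0.133, -0.634, 0.111]
contact_force: [0.6, -0.4, -0.2]
gripper_width: 0.3
```

Emit:
{"method": "arm_command", "body": {"increments": [[[0,0,0],[-20,10,20],1],[[0,0,0],[-45,45,40],1],[[0,0,0],[-50,90,40],1],[[0,0,0],[-50,135,40],1],[[0,0,0],[-50,150,40],1]]}}

```text
clock: 16.35
position: [406.2, -7.2, 257.5]
ee_rot: [0.754, 0.135, -0.633, 0.112]
contact_force: [0.4, 0.1, 0.1]
gripper_width: -0.3
```

```bash
python3 - <<'E'
from plan import *
a,d=grab("scene","sz");b,e=grab("top","tz");o=[];print(readout.read_state()["contact_force"])
for n,im,dd in(("scene",a,d),("top",b,e)):
    c=proj(n,w(-20,0,120)[None]).round().astype(int)[0]; o.append(cv2.resize(im[c[1]-45:c[1]+45,c[0]-45:c[0]+45],(400,400),interpolation=cv2.INTER_CUBIC))
    W=cloud(n,dd);h=cv2.cvtColor(im,cv2.COLOR_BGR2HSV).astype(int);q=tofl(W.reshape(-1,3)).reshape(W.shape)
    nr=(np.hypot(q[...,0],q[...,1])<140)&(np.abs(q[...,1])<40)
    red=((h[...,0]<4)|(h[...,0]>174))&(h[...,1]>150)&nr;p=q[red];m=np.median(p,0);print(n,"tab",len(p),m.round(1),"theta",(np.arctan2(m[2]-122,m[0])%(2*np.pi)-np.radians(126.87)).round(2))
    y=(h[...,0]>20)&(h[...,0]<34)&(h[...,1]>140)&(h[...,2]>60)&(np.hypot(q[...,0],q[...,1])<30)&(q[...,2]>140);p=q[y];print("lip",len(p),p.mean(0).round(1),np.linalg.svd(p-p.mean(0),full_matrices=False)[2][0].round(3))
    m=(np.abs(q[...,1])<32)&(np.abs(q[...,1])>19)&(np.abs(q[...,0])<12)&(q[...,2]>155);print("bar",m.sum(),np.median(q[m],0).round(1))
cv2.imwrite("pics/v8.png",np.hstack(o))
E
```

```text
[-0.39724556 -1.01298956 -0.88273053]
scene tab 169 [-72.1  -5.   66.6] theta 1.58
lip 57 [ -5.7  -5.9 175.2] [0.02  0.996 0.088]
bar 41 [  0.5 -20.  168.1]
top tab 357 [-77.1  -0.5  64.6] theta 1.57
lip 98 [ -9.5  -0.7 168.1] [-0.122 -0.502 -0.856]
bar 42 [ -1.3   0.2 167.6]
```

View pics/v8.png

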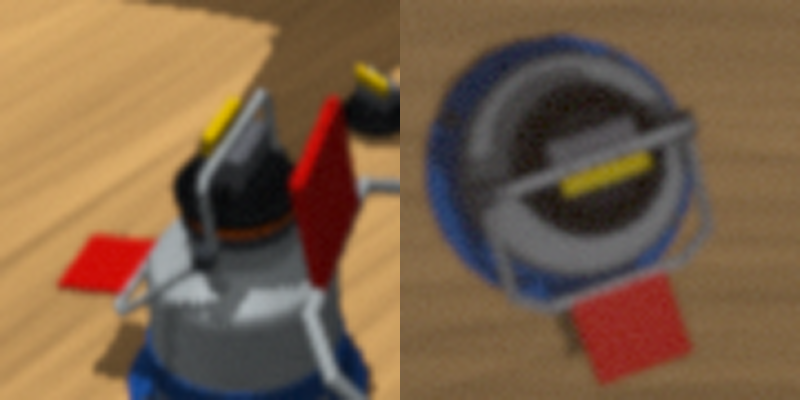

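The crop shows the red tab lying out flat at the flask's front, and the bail bar in the groove between the boss ridge and the yellow lip. The lever angle measures about 1.57 rad. I'm handing the job in.

```bash
python3 -c "
from h import *
print(readout.read_state()['joint_vel'].round(3)); print(arm.job_done())"
```

```text
[-0.057  0.017  0.008 -0.005 -0.01   0.035]
the job is handed in; nothing more can be done
None
```

The flask is shut and I handed the job in at about 16.5 s. I set the larger lid on the seal with its lip towards the lever and swung the bail over against the lip with open fingers. Then I pushed the red lever past center to its stop, with a peak reading of about 14 N.

**Last checks:**
- **Lever:** it measured 1.57–1.58 rad in both cameras (shut is 1.571).
- **Bail bar:** it lies in the groove between ridge and lip. Its top surface measured z≈168 mm, against about 166–170 mm expected with the seal squeezed.
- **Robot:** it was clear of everything, with about zero force on the tool.
- **Bystanders:** the arm's path stayed well away from the freewheel, pedal and spanner, but I did not measure their places again at the end.

**Disagreements:**
- **Camera bias:** the two cameras differed by 3–4 mm on the lid, and one seal measurement showed a similar gap, so I could not measure the lid's centring more closely than about 2 mm. The plug went into the mouth without side force.
- **Lip readings:** the top camera's reading of the lip after closing was scattered (z≈168 mm), so I did not use it.
- **Seal squeeze:** I inferred it from the bar height and the shut lever, not from a direct measurement.

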